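Inspect an inlay sample through a hand loupe at its marked focal height

ROBOT

A 7-joint arm with a two-finger parallel gripper is mounted at the origin on the work surface. World frame = base frame: x ahead of the robot, y to its left, z up, the work surface at z = 0. Lengths are in m, angles in rad, forces in N, time in s.
With the tool pointing down it reaches from about 0.425 to 0.925 m from the base axis. Payload 6.8 kg.
Tool frame: the origin (TCP) lies between the finger pads; the fingertips stand 22 mm ahead of it and the grasp point (between the pads) lies 3 mm ahead of it; z points along the fingers, y is the line along which they close (so a half turn about z gives the same grasp; the last joint's range is limited). The gripper opens to 88 mm and grips with 3 to 60 N. Pads are 20 mm wide; open, the fingers measure 115 mm over their backs; the gripper's body (75 mm by 178 mm) begins 61 mm behind the grasp point.
Start: joints at [-1.29, 0.477, 0.022, 1.555, -0.011, 1.109, -0.083], TCP at [0.256, 0.625, 0.245] pointing down, gripper open.
Joint ranges: [-2.96, 2.96], [-0.34, 2.1], [-1.41, 1.46], [0.24, 2.44], [-1.37, 4.51], [0.17, 1.92], [-2.96, 2.96]. Speed limits (rad/s): [2.39, 2.39, 3.14, 3.14, 3.14, 3.14, 3.14].

INTERFACE

Orientations are given as [roll, pitch, yaw] about the fixed x, y, z axes, in that order (R = Rz(yaw) Ry(pitch) Rx(roll)).
In Python, from station import env, cams, silhouettes, spot_point gives the robot as it stands. The module is installed in compiled form; this text tells all that it offers.
- The arm moves only by the shell command python3 -m handwheel 'ROWS' [FORCE]. ROWS is JSON, a list of rows, each a list of 3 entries, a list of its own where there are three numbers: the shift along the tool's x, y, z as a fraction of full scale, then the turn, a rotation vector about the tool's x, y, z as a fraction of full scale, then the opening, from 0 (shut) to 1 (fully open). A call has 1 to 8 rows; each row is the pose to reach, as a shift and turn from the pose commanded when the call began, along the tool's axes at that moment; what a row does not reach only later rows make up. Full scale, the value 1, is 0.1 m for a shift and 90 degrees for a turn. A row lasts 1/10 s, in which the tool goes at most 50 mm and 8.59 degrees, less where a joint would pass 70% of its speed; a pose out of reach is approached as far as the arm can. A call with a number of a shift or a turn outside -1 to 1 is refused whole. A call with a gripper value outside its range is refused whole. The fingers move at their own pace and stop on an object; FORCE is the grip in N (left out, the last holds). Time passes only in rows, so rows that repeat a pose let the fingers close. It gives the time, the measured TCP pose, the force, the opening and the grip force at its end, in the units of the state.
- env.sense(): the state, without advancing time (a new reading comes with each control period).
- cams.snapshot(name): name is "scene" or "side" or "wrist"; returns the picture (384x512x3 uint8, red, green, blue); there is no depth.
- cams.camera_params(name): a dict with "camera_matrix" (3x3 intrinsics, pixels), "rvec" (rotation vector, rad) and "tvec" (3), from world to camera coordinates, as OpenCV has them. Camera axes: x right, y down, z forward; pixel columns grow to the right and rows downward; lengths in m; the calibration is good to about 2 mm. A picture is of the moment at which its call begins: read the wrist's pose just before it. camera_params takes no time and is no camera call; for the wrist camera it gives the pose at the moment of the call.
- env.close_job(): hands the job in; it is judged then, once.
Trained networks look in the newest picture that a camera, given by its name, has taken for a name from the list of things; names that differ only in an ending like _2 or _b are one class to them, and where a whole thing is asked for, a point or a joint stands for the part that bears it (a point fixed in the world has none). Each returns a list of dicts, best first, with "score" (0 to 1); they miss things now and then, are a little off and sometimes report something else, mostly with a low value. They report only what shows in the picture. A call takes as long as a camera call. They do not tell look-alikes from the thing itself.
- silhouettes(target, camera): "region" (384x512 bool, what is visible of it) and "bbox" ([left, top, right, bottom] in pixels, round what is visible of it).
- spot_point(target, camera): "centre" ([column, row] in pixels: a listed point, or the origin of a listed thing).
The state is a dict: "time_s": time; "joint_positions": joint angles; "joint_vel": joint speeds; "joint_efforts": joint torques, N m; "tcp_pos": TCP position; "ee_rot": TCP orientation; "wrist_force": force on the tool from outside, world axes, zero at the start; "moment": the same for the moment, N m; "gripper_width": finger opening in m; "grasp_force": force on a finger pad.
Only numpy, scipy, OpenCV 4.12 (cv2) and the standard library are available. Lean on these libraries where they do the work, as an engineer would, in place of code of your own. Each camera call takes 0.05 s, during which the arm holds its last target. There are 200 camera calls.

TASK

Slide the cover of the inspection jig fully open, up against its end stop, then lift the loupe off its cradle by the handle and hold it level with the lens centred over the round inlay, the lens at the height marked by the red collar on the jig's post. Finish while still holding the loupe there, steady and carried by the gripper alone, with the cover still fully open; do not disturb the other things on the bench.

Things in the scene. Friction and masses are not known exactly. Their poses are not given: they have to be found in the camera images.
- jig: fixed aluminium inspection jig; origin on the bench under the inlay, z up. Plate 14 mm thick, x -53..97, y -77..137 mm. Dark guide strips at x = -44 and 44, tops 27 mm above the bench, run along y; the end stop is a dark bar across y = 126..136 mm, top at 33 mm. A steel post, 10 mm thick (foot 22 mm), stands at x 78, y -55 mm, top 128 mm above the bench
- inlay (a point): centre of the top face of the inlay, a brass ring of 20 mm diameter in a dark wood sample 66 mm square fixed in the jig; 20 mm above the bench at the jig's origin. Hidden under the cover while that is shut. Axes as the jig's
- cover (a joint): slide of the jig's grey cover plate (79 x 80 mm, 4 mm thick, top 27 mm above the bench) along the jig's +y: 0 = shut, centred over the inlay; 0.085 m = fully open against the end stop. It starts shut or nearly so (0 to 0.02). Friction about 1.5 N, no spring: it stays where it is left
- cover_grip (a point): middle of the top of the black grip block on the cover, 20 (x) x 22 (y) mm, standing 40 mm tall from the cover's top (27 mm) to 67 mm above the bench; 22 mm to +y of the cover's centre; moves with the cover; axes as the jig's
- focus_mark (a point): centre of the red collar (20 mm diameter, 10 mm tall, with a small pointer toward the jig's -x) on the post; its mid-height is the focal height for the lens. It stands 75 to 115 mm above the bench, different each time; stiff friction, it is not to be moved. Axes as the jig's, z up
- loupe: hand loupe, 167 mm long, about 0.12 kg, lying level in the cradle. Origin on the handle's centre line at its balance point, midway between the cradle's uprights, there 38 mm above the bench; x points along the handle to the lens, z up. Wooden handle 14 mm wide (y), 16 mm tall (z), x = -62..47 mm, brass end at -x. Lens in a black ring, 60 mm outside, 10 mm tall, centred at x = 75 mm
- lens (a point): centre of the loupe's lens (52 mm clear diameter), 75 mm from the loupe's origin along its x, at mid-height of ring and handle; axes as the loupe's
- cradle: fixed light-wood cradle for the loupe. Origin under its centre, x along the handle. Base 110 x 60 x 8 mm; two uprights 8 mm thick at x = -40 and 40 mm carry the handle's underside 30 mm above the bench, in 20 mm slots between lugs that rise to 39 mm. Between the uprights 72 mm are free for the fingers, down to the base's top
- tin: bystander: open blue tin with brass pins, 100 x 70 x 35 mm, origin under its centre; the tin and the cradle stand left and right of the jig, which of them on which side varies
- gauge: bystander: marking gauge, black bar 160 mm long along x, red head 50 mm wide, 29 mm tall with its brass screw, origin under its centre
- rule: bystander: dark steel rule 300 x 28 x 4 mm lying along its x, origin under its centre
- offcut: bystander: light wood block 110 x 55 x 45 mm, origin under its centre
- glue: bystander: upright white glue bottle, 56 mm diameter, 150 mm tall, origin under its centre
- pencil: bystander: red pencil 170 x 8 x 8 mm lying along its x, origin under its centre
There are look-alikes about, which are no part of the job. Leave any orange or pink look-alike of the loupe alone.

How it is judged:
On the way, in this order (a step that is already met when the one before it is completed fails the run):
1. the cover is fully open, against its end stop (value of joint cover above 0.081 m), for 0.2 s.
2. the loupe is lifted clear of its cradle in the gripper (height (world z) of loupe above 0.055 m and contact force between the fingers and loupe above 0.5 N and contact force between loupe and cradle below 0.1 N), for 0.2 s.
At the end, for the whole second after the job is handed in: The gripper holds the loupe still (under 20 mm/s), level within 7 degrees, lens centre within 15 mm of the vertical over the inlay's centre and within 8 mm of the red collar's mid-height; the loupe touches neither jig, cradle nor bystanders; the cover is within 4 mm of its open end stop (value of joint cover above 0.081 m and horizontal distance between lens and inlay below 0.015 m and z of lens in the frame of focus_mark between -0.008 and 0.008 m and angle between loupe's own z axis and vertical below 0.12 rad and linear speed of loupe below 0.02 m/s and angular speed of loupe below 0.15 rad/s and contact force between the fingers and loupe above 0.5 N and contact force between loupe and cradle below 0.1 N and contact force between loupe and jig below 0.1 N and contact force between loupe and tin below 0.1 N and contact force between loupe and gauge below 0.1 N and contact force between loupe and rule below 0.1 N and contact force between loupe and offcut below 0.1 N and contact force between loupe and glue below 0.1 N and contact force between loupe and pencil below 0.1 N); the arm keeps its last pose, push and grip.
It fails at once if a bystander is pushed more than 30 mm from its place (distance of any of tin, gauge, rule, offcut, glue, pencil from where it was at the start of the episode above 0.03 m).
It fails at once if the red collar is shifted by more than 4 mm (distance of focus_mark from where it was at the start of the episode above 0.004 m).
It also fails if it takes over 53 s, if anything falls off the work surface, if the arm or the gripper's body presses on something with over 40 N, if the wrist force passes 120 N, or if a joint passes its speed limit or range.

## Working session

There is one attempt and no reset: what is moved stays moved. The work goes in short steps, Python scripts to look and compute and a shell command to move; the robot and the scene stay as the last step left them, time stands still between calls to the robot, and variables do not carry over. Pictures are saved under pics/ and viewed, at most 10 in all, crops included, and the job is handed in when it is done.

```bash
mkdir -p pics; python3 - <<'E'
from station import env,cams,silhouettes,spot_point
import cv2,numpy as np
s=env.sense();print({k:np.round(v,3).tolist() for k,v in s.items()})
ims=[]
for c in["scene","side"]:
    im=cams.snapshot(c);ims.append(im[:,:,::-1])
    p=cams.camera_params(c);print(c,np.round(p["camera_matrix"],1).tolist(),np.round(p["rvec"],3),np.round(p["tvec"],3))
    for n in["jig","cover_grip","focus_mark","loupe","lens","cradle","tin","cover"]:
        print(n,[(np.round(d["centre"],1).tolist(),round(d["score"],2)) for d in spot_point(n,c)])
    cv2.imwrite(f"pics/{c}0.png",cv2.resize(im[:,:,::-1],(800,600),interpolation=cv2.INTER_CUBIC))
E
```

```text
{'time_s': 0.0, 'joint_positions': [-1.29, 0.478, 0.022, 1.556, -0.012, 1.109, -0.083], 'joint_vel': [-0.001, 0.0, -0.001, 0.001, 0.002, 0.002, -0.003], 'joint_efforts': [-0.0, -58.284, 1.535, -27.26, -0.054, 0.017, 0.0], 'tcp_pos': [0.256, 0.624, 0.244], 'ee_rot': [-3.14, 0.0, 2.753], 'wrist_force': [-0.674, -0.509, 0.586], 'moment': [-0.042, -0.043, 0.008], 'grasp_force': 0.0, 'gripper_width': 0.088}
scene [[444.7, 0.0, 258.4], [0.0, 444.7, 191.6], [0.0, 0.0, 1.0]] [ 2.331  1.191 -0.337] [-0.308 -0.33   1.641]
jig [([277.6, 215.8], 0.66), ([175.5, 254.8], 0.65)]
cover_grip [([287.6, 200.9], 0.75), ([131.0, 304.0], 0.28)]
focus_mark [([273.5, 229.2], 0.4), ([367.3, 202.7], 0.29)]
loupe [([163.8, 232.4], 0.88), ([201.0, 201.2], 0.72), ([110.9, 245.6], 0.72), ([134.6, 185.1], 0.71), ([265.4, 155.8], 0.65)]
lens [([245.1, 163.7], 0.97), ([172.7, 252.2], 0.89), ([223.2, 204.4], 0.84), ([154.3, 172.8], 0.65), ([87.1, 238.9], 0.56), ([163.0, 233.2], 0.22)]
cradle [([165.1, 237.5], 0.71)]
tin [([323.7, 151.1], 0.97)]Traceback (most recent call last):
  File "<stdin>", line 9, in <module>
ValueError: it knows: cover_grip, cradle, focus_mark, gauge, glue, inlay, jig, lens, loupe, offcut, pencil, rule, tin
```

```bash
python3 - <<'E'
from station import env,cams,silhouettes,spot_point
import cv2,numpy as np
for c in["scene","side"]:
    im=cams.snapshot(c)
    p=cams.camera_params(c);print(c,np.round(p["camera_matrix"],1).tolist(),np.round(p["rvec"],3),np.round(p["tvec"],3))
    if c=="side":
      for n in["jig","cover_grip","focus_mark","loupe","lens","cradle","tin"]:
        print(n,[(np.round(d["centre"],1).tolist(),round(d["score"],2)) for d in spot_point(n,c)])
    cv2.imwrite(f"pics/{c}0.png",cv2.resize(im[:,:,::-1],(800,600),interpolation=cv2.INTER_CUBIC))
E
```

```text
scene [[444.7, 0.0, 258.4], [0.0, 444.7, 191.6], [0.0, 0.0, 1.0]] [ 2.331  1.191 -0.337] [-0.308 -0.33   1.641]
side [[395.8, 0.0, 254.4], [0.0, 395.8, 194.0], [0.0, 0.0, 1.0]] [ 2.171 -0.23   0.122] [-0.518  0.108  1.157]
jig [([276.6, 199.6], 0.89)]
cover_grip [([277.8, 178.4], 0.83)]
focus_mark [([308.2, 189.3], 0.42)]
loupe [([227.2, 242.7], 0.86), ([211.8, 192.2], 0.65), ([173.0, 290.4], 0.63), ([255.8, 268.6], 0.57), ([242.9, 336.8], 0.56)]
lens [([170.0, 265.7], 0.91), ([220.3, 358.7], 0.87), ([241.4, 225.5], 0.74), ([285.9, 273.4], 0.66), ([207.5, 205.3], 0.52)]
cradle [([254.9, 280.9], 0.92)]
tin [([226.1, 162.3], 0.91), ([330.4, 339.3], 0.37)]
```

View pics/scene0.png

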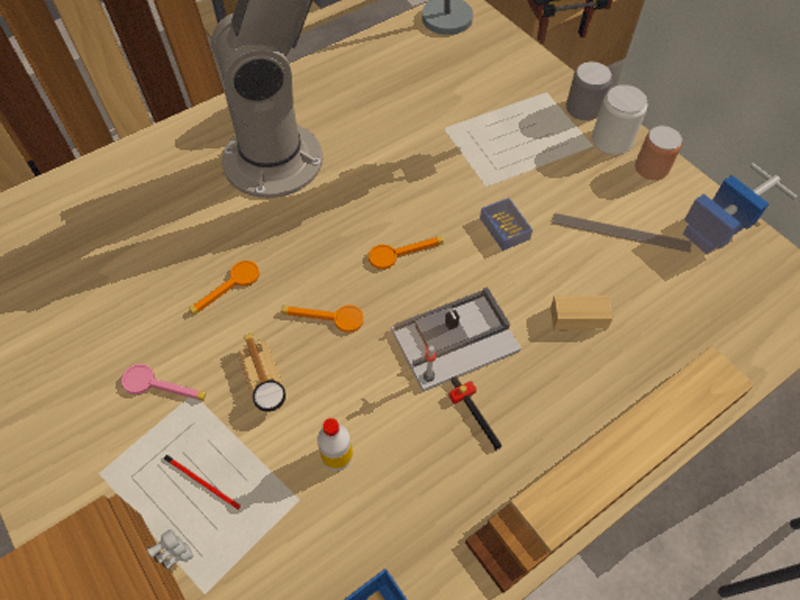

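View pics/side0.png

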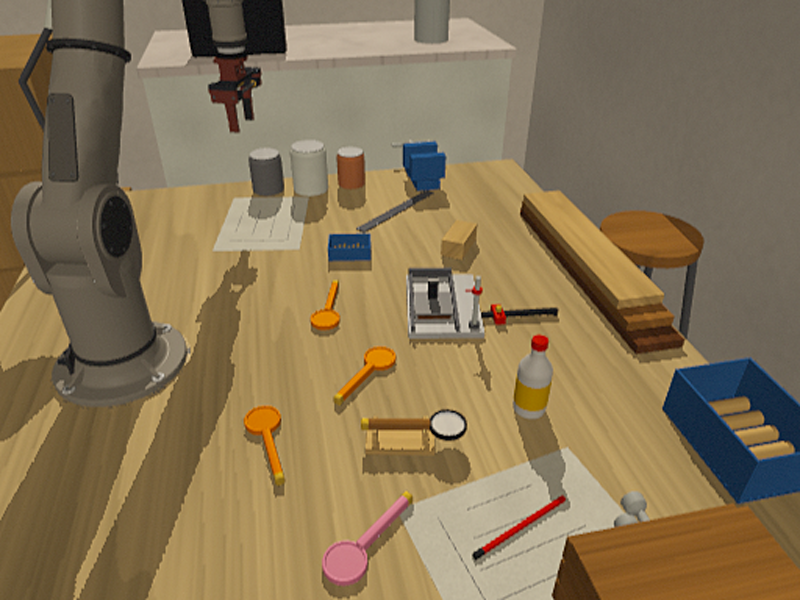

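The brown-handled, black-ringed loupe lies in the cradle: scene lens at about (268,395)/1.5625 and side lens at about (448,424)/1.5625. The other candidates are three orange ones at scene (225,285), (325,315) and (400,252) and a pink one at (160,382), all look-alikes. The jig with its post is at scene (455,340) and side (443,303). I'll triangulate and confirm with enlarged crops.

```bash
cat > h.py <<'E'
from station import env,cams,silhouettes,spot_point
import cv2,numpy as np
def P(c):
    p=cams.camera_params(c);R=cv2.Rodrigues(np.array(p["rvec"],float))[0]
    return np.array(p["camera_matrix"])@np.c_[R,np.array(p["tvec"],float)]
def proj(Pm,X):
    X=np.atleast_2d(X);h=np.c_[X,np.ones(len(X))]@Pm.T;return h[:,:2]/h[:,2:]
def tri(P1,P2,a,b):
    X=cv2.triangulatePoints(P1,P2,np.array(a,float).reshape(2,1),np.array(b,float).reshape(2,1))[:,0];return X[:3]/X[3]
def onz(Pm,uv,z):
    A=np.c_[Pm[:,:2],-np.array([*uv,1.])];s=np.linalg.solve(A,-(Pm[:,2]*z+Pm[:,3]));return s[:2]
E
python3 - <<'E'
from h import *
A,B=P("scene"),P("side")
for n,a,b in[("jig",(277.6,215.8),(276.6,199.6)),("grip",(287.6,200.9),(277.8,178.4)),("mark",(275.5,226.5),(305,186)),("loupe",(163.8,232.4),(255.8,268.6)),("lens",(172.7,252.2),(285.9,273.4)),("cradle",(165.1,237.5),(254.9,280.9))]:
    X=tri(A,B,a,b);print(n,X.round(4),(proj(A,X)-a).round(1),(proj(B,X)-b).round(1))
s=cams.snapshot("scene")[:,:,::-1];d=cams.snapshot("side")[:,:,::-1]
f=lambda im,x,y,w,h:cv2.resize(im[y:y+h,x:x+w],(400,300),interpolation=cv2.INTER_CUBIC)
cv2.imwrite("pics/crops.png",np.vstack([np.hstack([f(s,245,178,100,75),f(d,250,162,80,60)]),np.hstack([f(s,135,200,80,60),f(d,225,250,80,60)])]))
E
```

```text
jig [0.6064 0.0138 0.0107] [[ 0.  -0.4]] [[0.4 0.3]]
grip [0.6128 0.0428 0.075 ] [[-0.   0.6]] [[-0.5 -0.4]]
mark [ 0.6704 -0.0475  0.0981] [[-0.1  1. ]] [[-0.9 -0.7]]
loupe [ 0.4696 -0.3033  0.0456] [[ 0.1 -0.7]] [[0.8 0.6]]
lens [ 0.5378 -0.316   0.0325] [[-0.2  1.1]] [[-1.2 -1. ]]
cradle [ 0.466  -0.3049  0.0058] [[ 0.  -0.3]] [[0.4 0.3]]
```

View pics/crops.png

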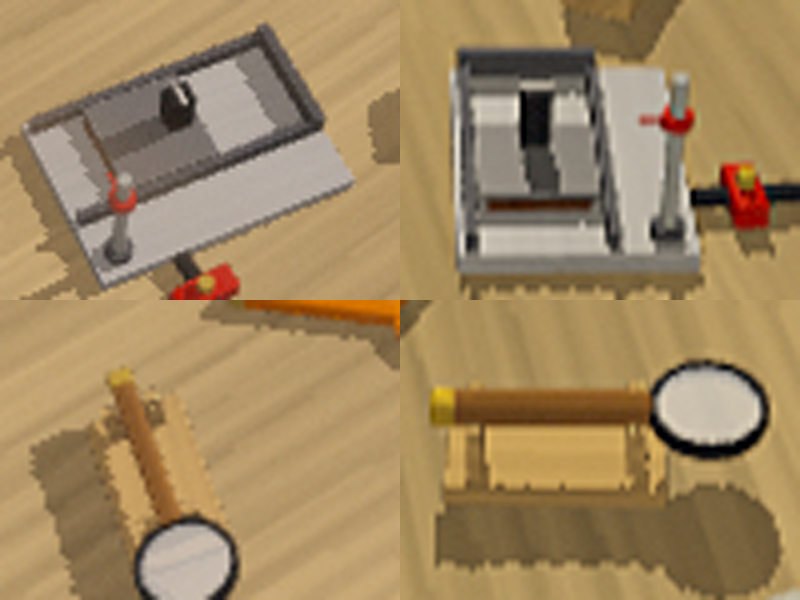

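The crop confirms the true loupe: brown handle, black ring and brass end, resting in the light-wood cradle (top-down lens at crop (187,565)). The jig's plate corners, post and collar are clear, and the cover is nearly shut. Next I fit the poses.

```bash
python3 - <<'E'
from h import *
from scipy.optimize import least_squares
A,B=P("scene"),P("side")
S=lambda x,y:(245+x/4-.4,178+y/4-.4); D=lambda x,y:(250+x/5-.4,162+y/5-.4)
obs=[(A,S(103,284),(97,-77,7)),(A,S(355,181),(97,137,14)),(A,S(25,128),(-53,-77,14)),(A,S(124,176),(78,-55,128)),(A,S(118,250),(78,-55,20)),
(B,D(60,260),(-53,-77,14)),(B,D(298,262),(97,-77,14)),(B,D(281,79),(78,-55,128)),(B,D(265,70),(97,137,14)),
(A,S(178,86),"g"),(B,D(136,84),"g"),(A,S(122,199),"m"),(B,D(277,121),"m")]
def f(v):
    x,y,t,q,h=v;c,s=np.cos(t),np.sin(t);r=[]
    for Pm,uv,X in obs:
        X=np.array((0,22+q,67) if X=="g" else (78,-55,h) if X=="m" else X,float)/1000
        r.append((proj(Pm,[x+c*X[0]-s*X[1],y+s*X[0]+c*X[1],X[2]])-uv)[0])
    return np.ravel(r)
r=least_squares(f,[.606,.014,0,5,95],loss="soft_l1",x_scale=[.01,.01,.1,5,5]);v=r.x
print(v.round(4));print(f(v).reshape(-1,2).round(1).tolist())
# loupe: scale 5 crops; brass end tip & lens
S2=lambda x,y:(135+x/5-.4,200+y/5-.4);D2=lambda x,y:(225+x/5-.4,250+y/5-.4)
for z,a,b in[(.038,S2(187,265),D2(309,107)),(.044,S2(120,75),D2(36,105))]:
    print(onz(A,a,z),onz(B,b,z))
E
```

```text
[ 6.06000e-01  2.05000e-02 -2.03600e-01  9.74920e+00  9.84237e+01]
[[-0.3, 1.6], [0.1, 0.1], [-1.2, -0.7], [-0.1, 1.4], [0.0, 0.1], [-1.2, -1.0], [0.3, -1.6], [-0.5, -0.4], [-0.6, -0.6], [0.5, 2.2], [-0.4, 0.3], [0.0, 0.6], [-0.5, -0.4]]
[ 0.53774508 -0.3167365 ] [ 0.54166351 -0.31724402]
[ 0.40898207 -0.28744365] [ 0.40962605 -0.2935924 ]
```

```bash
m(){ :; }; R='x'
python3 -m handwheel '[[[-1,-0.84,0],[0,0,0],1],[[-1,-0.84,0],[0,0,0],1],[[-1,-0.84,0],[0,0,0],1],[[-1,-0.84,0],[0,0,0],1]]'
python3 -m handwheel '[[[-1,-0.84,0],[0,0,0],1],[[-1,-0.84,0],[0,0,0],1],[[-1,-0.84,0],[0,0,0],1],[[-1,-0.84,0],[0,0,0],1]]'
```

```text
time_s: 1.35
tcp_pos: [0.3205, 0.5043, 0.245]
ee_rot: [-3.14, 0.002, 2.745]
wrist_force: [1.1, 0.7, 0.6]
gripper_width: 0.0878
grasp_force: 0.0
time_s: 1.75
tcp_pos: [0.3799, 0.3896, 0.245]
ee_rot: [-3.141, 0.001, 2.746]
wrist_force: [-0.1, 1.0, 0.2]
gripper_width: 0.0881
grasp_force: 0.0
```

```bash

python3 -m handwheel '[[[-0.95,-0.83,0],[0,0,0],1],[[-0.95,-0.83,0],[0,0,0],1],[[-0.95,-0.83,0],[0,0,0],1],[[-0.95,-0.83,0],[0,0,0],1]]' >/dev/null
python3 -m handwheel '[[[-0.95,-0.83,0],[0,0,0],1],[[-0.95,-0.83,0],[0,0,0],1],[[-0.95,-0.83,0],[0,0,0],1],[[-0.95,-0.83,0],[0,0,0],1]]'>/dev/null
python3 -m handwheel '[[[-0.95,-0.83,0],[0,0,0],1],[[-0.95,-0.83,0],[0,0,0],1],[[-0.95,-0.83,0],[0,0,0],1],[[-0.95,-0.83,0],[0,0,0],1]]'
python3 -m handwheel '[[[0,0,0],[0,0,0.44],1],[[0,0,0],[0,0,0.44],1],[[0,0,0],[0,0,0.44],1],[[0,0,0],[0,0,0.44],1],[[0,0,0],[0,0,0.44],1],[[0,0,0],[0,0,0.44],1]]'>/dev/null
python3 -m handwheel '[[[0,0,0],[0,0,0.44],1],[[0,0,0],[0,0,0.44],1],[[0,0,0],[0,0,0.44],1],[[0,0,0],[0,0,0.44],1],[[0,0,0],[0,0,0.44],1],[[0,0,0],[0,0,0.44],1]]'
python3 - <<'E'
from h import *
p=cams.camera_params("wrist");R=cv2.Rodrigues(np.array(p["rvec"],float))[0]
print("cam",(-R.T@p["tvec"]).round(3),"fwd",R[2].round(3),np.round(p["camera_matrix"],0).tolist())
W=P("wrist");im=cams.snapshot("wrist")
for n,z in[("jig",.0),("cover_grip",.067),("focus_mark",.098),("inlay",.02)]:
    print(n,[(np.round(d["centre"],1).tolist(),round(d["score"],2),onz(W,d["centre"],z).round(4)) for d in spot_point(n,"wrist")])
# overlay of the fitted jig
v=[.606,.0205,-.2036];c,s=np.cos(v[2]),np.sin(v[2]);o=im[:,:,::-1].copy()
for X in[(97,-77,14),(97,137,14),(-53,-77,14),(78,-55,128),(0,32,67)]:
    X=np.array(X)/1e3;u=proj(W,[v[0]+c*X[0]-s*X[1],v[1]+s*X[0]+c*X[1],X[2]])[0];print(u.round(0))
    if abs(u).max()<2000:cv2.drawMarker(o,tuple(int(a) for a in u),(0,255,0),0,12,1)
cv2.imwrite("pics/w1.png",cv2.resize(o,(800,600),interpolation=cv2.INTER_CUBIC))
E
```

```text
time_s: 2.95
tcp_pos: [0.5482, 0.0539, 0.2447]
ee_rot: [-3.141, 0.001, 2.75]
wrist_force: [0.1, 0.1, -0.3]
gripper_width: 0.0881
grasp_force: 0.0
time_s: 4.15
tcp_pos: [0.5464, 0.0575, 0.2444]
ee_rot: [-3.141, -0.0, 1.375]
wrist_force: [0.4, 0.5, 0.1]
gripper_width: 0.0874
grasp_force: 0.0
cam [0.56  0.125 0.384] fwd [-0.049 -0.244 -0.969] [[345.0, 0.0, 254.0], [0.0, 345.0, 189.0], [0.0, 0.0, 1.0]]
jig [([311.0, 179.5], 0.94, array([0.6057, 0.0264]))]
cover_grip [([323.2, 162.2], 0.83, array([0.6114, 0.0577])), ([311.0, 179.6], 0.48, array([0.5977, 0.0435])), ([411.3, 265.5], 0.26, array([ 0.6828, -0.0636]))]
focus_mark [([413.5, 268.9], 0.71, array([ 0.6725, -0.049 ]))]
inlay []
[394. 252.]
[417.  56.]
[265. 251.]
[428. 287.]
[325. 168.]
```

View pics/w1.png

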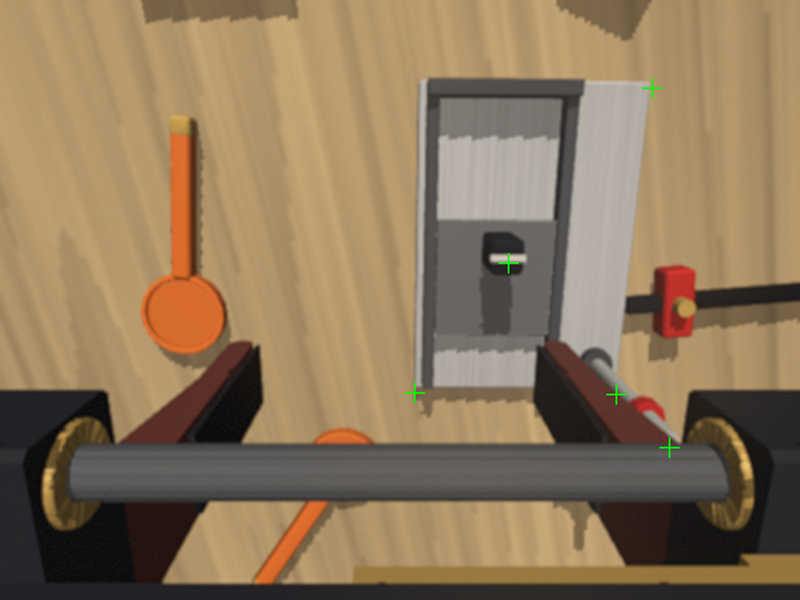

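The wrist view shows the jig overlay within about 5 mm. The grip block is at about (505,253), and the post and collar are at lower right, clear of the gripper. I'll grip the block across jig x.

```bash

python3 -m handwheel '[[[0.1,0.65,0],[0,0,0],1],[[0.1,0.65,0],[0,0,0],1],[[0.1,0.65,0.3],[0,0,0],1],[[0.1,0.65,0.6],[0,0,0],1],[[0.1,0.65,0.91],[0,0,0],1],[[0.1,0.65,0.91],[0,0,0],1]]'
python3 -m handwheel '[[[0,0,0.3],[0,0,0],1],[[0,0,0.6],[0,0,0],1],[[0,0,0.8],[0,0,0],1],[[0,0,0.9],[0,0,0],1],[[0,0,0.9],[0,0,0],1],[[0,0,0.9],[0,0,0],1]]'
python3 -m handwheel '[[[0,0,0],[0,0,0],0],[[0,0,0],[0,0,0],0],[[0,0,0],[0,0,0],0],[[0,0,0],[0,0,0],0],[[0,0,0],[0,0,0],0],[[0,0,0],[0,0,0],0],[[0,0,0],[0,0,0],0],[[0,0,0],[0,0,0],0]]' 15
```

```text
time_s: 5.0
tcp_pos: [0.6094, 0.0519, 0.1498]
ee_rot: [-3.135, 0.003, 1.372]
wrist_force: [0.1, 0.5, -0.2]
gripper_width: 0.0878
grasp_force: 0.0
time_s: 5.6
tcp_pos: [0.6133, 0.0518, 0.0651]
ee_rot: [3.14, -0.001, 1.371]
wrist_force: [0.1, -0.5, 0.6]
gripper_width: 0.088
grasp_force: 0.0
time_s: 6.4
tcp_pos: [0.6122, 0.0518, 0.0636]
ee_rot: [-3.141, 0.0, 1.371]
wrist_force: [0.1, -0.6, -0.3]
gripper_width: 0.0267
grasp_force: 0.0
```

```bash

python3 -m handwheel '[[[0,0,0],[0,0,0],0],[[0,0,0],[0,0,0],0],[[0,0,0],[0,0,0],0],[[0,0,0],[0,0,0],0]]' 15
python3 -m handwheel '[[[0.1,0,0],[0,0,0],0],[[0.2,0,0],[0,0,0],0],[[0.3,0,0],[0,0,0],0],[[0.4,0,0],[0,0,0],0],[[0.5,0,0],[0,0,0],0],[[0.6,0,0],[0,0,0],0],[[0.66,0,0],[0,0,0],0],[[0.66,0,0],[0,0,0],0]]'
python3 -m handwheel '[[[0.02,0,0],[0,0,0],0],[[0.04,0,0],[0,0,0],0],[[0.06,0,0],[0,0,0],0],[[0.06,0,0],[0,0,0],0]]'
```

```text
time_s: 6.8
tcp_pos: [0.6121, 0.0518, 0.0636]
ee_rot: [-3.141, -0.0, 1.37]
wrist_force: [-0.9, -0.0, 0.6]
gripper_width: 0.0202
grasp_force: 15.0
time_s: 7.6
tcp_pos: [0.6258, 0.1186, 0.0636]
ee_rot: [3.141, -0.001, 1.372]
wrist_force: [0.2, 2.7, -0.4]
gripper_width: 0.0197
grasp_force: 15.0
time_s: 8.0
tcp_pos: [0.6266, 0.1223, 0.0636]
ee_rot: [-3.142, 0.0, 1.37]
wrist_force: [-0.9, -0.9, -0.1]
gripper_width: 0.0198
grasp_force: 15.0
```

```bash

python3 -m handwheel '[[[0.02,0,0],[0,0,0],0],[[0.04,0,0],[0,0,0],0],[[0.06,0,0],[0,0,0],0],[[0.06,0,0],[0,0,0],0]]'
python3 -m handwheel '[[[0.02,0,0],[0,0,0],0],[[0.04,0,0],[0,0,0],0],[[0.04,0,0],[0,0,0],0]]'
python3 -m handwheel '[[[0.02,0,0],[0,0,0],0],[[0.04,0,0],[0,0,0],0],[[0.04,0,0],[0,0,0],0]]'
```

```text
time_s: 8.4
tcp_pos: [0.6275, 0.1266, 0.0636]
ee_rot: [-3.141, 0.002, 1.369]
wrist_force: [-2.8, -3.6, 1.4]
gripper_width: 0.0201
grasp_force: 15.0
time_s: 8.7
tcp_pos: [0.6276, 0.127, 0.0635]
ee_rot: [-3.14, 0.006, 1.367]
wrist_force: [-4.9, -11.4, 4.1]
gripper_width: 0.0196
grasp_force: 15.0
time_s: 9.0
tcp_pos: [0.6278, 0.1277, 0.0634]
ee_rot: [-3.139, 0.01, 1.365]
wrist_force: [-6.9, -16.2, 6.4]
gripper_width: 0.0199
grasp_force: 15.0
```

The cover is against its stop: the force rises while the motion stalls. I'll release, raise, and measure the inlay and collar.

```bash

python3 -m handwheel '[[[0,0,0],[0,0,0],0.8],[[0,0,0],[0,0,0],0.8],[[0,0,0],[0,0,0],0.8],[[0,0,0],[0,0,0],0.8],[[0,0,0],[0,0,0],0.8]]'
python3 -m handwheel '[[[0,0,-0.1],[0,0,0],0.8],[[0,0,-0.4],[0,0,0],0.8],[[0,0,-0.8],[0,0,0],0.8],[[0,0,-1],[0,0,0],0.8],[[0,0,-1],[0,0,0],0.8]]'
python3 -m handwheel '[[[0,0,-0.4],[0,0,0],0.8],[[-0.3,0,-0.8],[0,0,0],0.8],[[-0.7,-0.3,-0.8],[0,0,0],0.8],[[-0.7,-0.8,-0.8],[0,0,0],0.8],[[-0.7,-0.8,-0.8],[0,0,0],0.8],[[-0.7,-0.8,-0.8],[0,0,0],0.8]]'
python3 - <<'E'
from h import *
W=P("wrist");im=cams.snapshot("wrist")
for n,z in[("jig",.0),("inlay",.02),("cover_grip",.067),("focus_mark",.098)]:
    print(n,[(np.round(d["centre"],1).tolist(),round(d["score"],2),onz(W,d["centre"],z).round(4)) for d in spot_point(n,"wrist")])
cv2.imwrite("pics/w2.png",cv2.resize(im[:,:,::-1],(800,600),interpolation=cv2.INTER_CUBIC))
A,B=P("scene"),P("side")
cams.snapshot("scene");a=spot_point("inlay","scene");cams.snapshot("side");b=spot_point("inlay","side")
for Q,l in((A,a),(B,b)):print([(np.round(d["centre"],1),round(d["score"],2),onz(Q,d["centre"],.02).round(4)) for d in l])
E
```

```text
time_s: 9.5
tcp_pos: [0.6295, 0.1368, 0.0637]
ee_rot: [3.141, -0.001, 1.371]
wrist_force: [0.5, -0.0, 0.2]
gripper_width: 0.0565
grasp_force: 0.0
time_s: 10.0
tcp_pos: [0.6317, 0.1363, 0.1679]
ee_rot: [3.136, -0.004, 1.37]
wrist_force: [1.5, -0.3, 0.3]
gripper_width: 0.0701
grasp_force: 0.0
time_s: 10.6
tcp_pos: [0.536, 0.084, 0.2434]
ee_rot: [-3.141, -0.001, 1.372]
wrist_force: [1.3, 1.2, 0.5]
gripper_width: 0.0701
grasp_force: 0.0
jig [([327.0, 201.5], 0.82, array([0.609 , 0.0237]))]
inlay [([329.7, 202.3], 0.74, array([0.6087, 0.0289]))]
cover_grip [([345.3, 105.9], 0.89, array([0.6277, 0.1306]))]
focus_mark []
[(array([278.3, 215.4]), 0.81, array([0.6115, 0.012 ]))]
[(array([277.1, 196.8]), 0.8, array([0.6075, 0.0178])), (array([254.1, 269.5]), 0.28, array([ 0.4686, -0.2785]))]
```

View pics/w2.png

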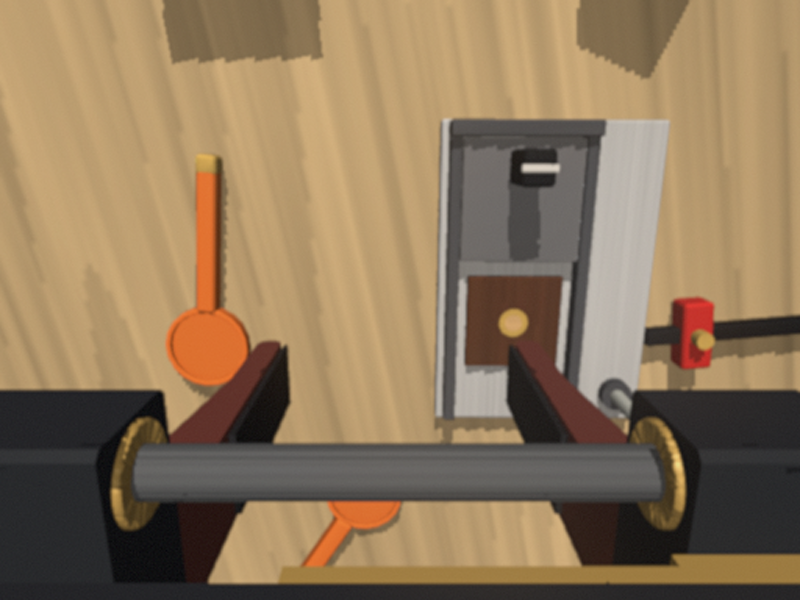

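The picture shows the cover fully open with its grip at (535,168), and the brass inlay at (513,322). Next I go over the loupe.

```bash

python3 -m handwheel '[[[-0.98,0.02,0],[0,0,0],1],[[-0.98,0.02,0],[0,0,0],1],[[-0.98,0.02,0],[0,0,0],1],[[-0.98,0.02,0],[0,0,0],1]]' >/dev/null
python3 -m handwheel '[[[-0.98,0.02,0],[0,0,0],1],[[-0.98,0.02,0],[0,0,0],1],[[-0.98,0.02,0],[0,0,0],1],[[-0.98,0.02,0],[0,0,0],1]]' >/dev/null
python3 -m handwheel '[[[-0.98,0.02,0],[0,0,0],1],[[-0.98,0.02,0],[0,0,0],1],[[-0.98,0.02,0],[0,0,0],1],[[-0.98,0.02,0],[0,0,0],1]]' >/dev/null
python3 -m handwheel '[[[-0.98,0.02,0],[0,0,0],1],[[-0.98,0.02,0],[0,0,0],1],[[-0.98,0.02,0],[0,0,0],1],[[-0.98,0.02,0],[0,0,0],1]]'
python3 - <<'E'
from h import *
from numpy import *
W=P("wrist");print(env.sense()["joint_positions"].round(3) if hasattr(env.sense()["joint_positions"],"round") else env.sense()["joint_positions"])
cams.snapshot("wrist")
for n,z in[("loupe",.038),("lens",.038),("cradle",0)]:
    print(n,[(round(d["centre"],1).tolist(),onz(W,d["centre"],z).round(4)) for d in spot_point(n,"wrist")])
E
```

```text
time_s: 12.65
tcp_pos: [0.468, -0.3009, 0.2432]
ee_rot: [-3.141, -0.001, 1.372]
wrist_force: [-0.5, 1.4, 0.2]
gripper_width: 0.088
grasp_force: 0.0
[-0.116  0.34   0.726  1.88  -0.264  1.019  0.523]
loupe [([252.3, 165.4], array([ 0.4665, -0.2958])), ([71.8, 186.7], array([ 0.2799, -0.2808])), ([231.9, 291.0], array([ 0.4158, -0.4306])), ([177.7, 28.4], array([ 0.4248, -0.1567]))]
lens [([40.3, 125.0], array([ 0.27  , -0.2149])), ([188.9, 333.2], array([ 0.3554, -0.474 ]))]
cradle [([253.3, 163.9], array([ 0.4663, -0.3012]))]
```

```bash

python3 -m handwheel '[[[0,0,0],[0,0,-0.5],1],[[0,0,0],[0,0,-0.5],1],[[0,0,0],[0,0,-0.5],1],[[0,0,0],[0,0,-0.5],1],[[0,0,0],[0,0,-0.5],1],[[0,0,0],[0,0,-0.5],1],[[0,0,0],[0,0,-0.5],1]]' >/dev/null
python3 -m handwheel '[[[0,0,0.4],[0,0,-0.5],1],[[0,0,0.8],[0,0,-0.5],1],[[0,0,0.8],[0,0,-0.5],1],[[0,0,0.8],[0,0,-0.5],1],[[0,0,0.8],[0,0,-0.5],1],[[0,0,0.8],[0,0,-0.5],1],[[0,0,0.8],[0,0,-0.5],1]]'
python3 - <<'E'
from h import *
W=P("wrist");s=env.sense();im=cams.snapshot("wrist")
for n,z in[("loupe",.038),("lens",.038),("cradle",0)]:
    print(n,[(np.round(d["centre"],1).tolist(),round(d["score"],2),onz(W,d["centre"],z).round(4)) for d in spot_point(n,"wrist")])
o=im[:,:,::-1].copy()
t=s["tcp_pos"];
for z in(.038,):
    u=proj(W,[t[0],t[1],z])[0];print(u);cv2.drawMarker(o,tuple(int(a) for a in u),(0,255,0),0,10,1)
cv2.imwrite("pics/w3.png",cv2.resize(o,(800,600),interpolation=cv2.INTER_CUBIC))
E
```

```text
time_s: 14.25
tcp_pos: [0.4673, -0.3016, 0.1636]
ee_rot: [3.141, 0.0, 2.941]
wrist_force: [0.7, -0.8, -0.7]
gripper_width: 0.0882
grasp_force: 0.0
loupe [([421.7, 84.8], 0.94, array([ 0.4151, -0.1641])), ([256.2, 185.3], 0.76, array([ 0.4655, -0.2986])), ([73.3, 147.5], 0.75, array([ 0.4081, -0.4305]))]
lens [([492.3, 136.6], 0.95, array([ 0.464 , -0.1143])), ([254.5, 270.3], 0.56, array([ 0.5377, -0.3147]))]
cradle [([255.1, 178.8], 0.91, array([ 0.4687, -0.3   ]))]
[252.97260021 188.17741177]
```

View pics/w3.png

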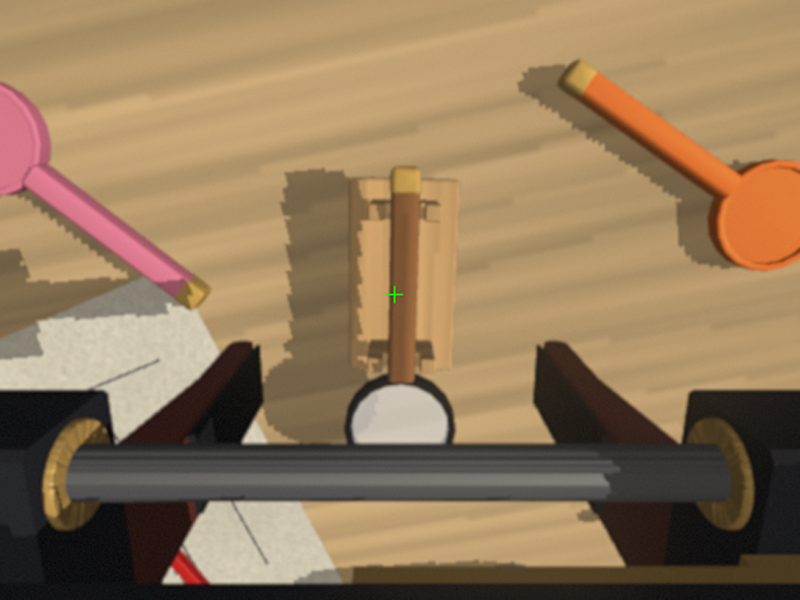

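The view shows the true loupe in its cradle with the handle at column ~404, about 3 mm right of the tool centre (395). The slot between the uprights (rows 205–352) straddles the grasp point. I'll descend with a 3 mm shift and grip.

```bash

python3 -m handwheel '[[[0,0.03,0],[0,0,0],1],[[0,0.03,0.3],[0,0,0],1],[[0,0.03,0.65],[0,0,0],1],[[0,0.03,0.65],[0,0,0],1],[[0,0.03,0.65],[0,0,0],1]]'
python3 -m handwheel '[[[0,0,0.15],[0,0,0],1],[[0,0,0.3],[0,0,0],1],[[0,0,0.45],[0,0,0],1],[[0,0,0.57],[0,0,0],1],[[0,0,0.57],[0,0,0],1],[[0,0,0.57],[0,0,0],1]]'
python3 -m handwheel '[[[0,0,0],[0,0,0],0],[[0,0,0],[0,0,0],0],[[0,0,0],[0,0,0],0],[[0,0,0],[0,0,0],0],[[0,0,0],[0,0,0],0],[[0,0,0],[0,0,0],0],[[0,0,0],[0,0,0],0],[[0,0,0],[0,0,0],0]]' 20
python3 -m handwheel '[[[0,0,0],[0,0,0],0],[[0,0,0],[0,0,0],0],[[0,0,0],[0,0,0],0],[[0,0,0],[0,0,0],0],[[0,0,0],[0,0,0],0],[[0,0,0],[0,0,0],0]]' 20
```

```text
time_s: 14.95
tcp_pos: [0.4673, -0.2993, 0.0988]
ee_rot: [3.141, -0.001, 2.941]
wrist_force: [0.0, 0.8, 0.4]
gripper_width: 0.0877
grasp_force: 0.0
time_s: 15.55
tcp_pos: [0.4673, -0.2995, 0.0413]
ee_rot: [3.141, -0.001, 2.941]
wrist_force: [-0.1, -0.9, -0.2]
gripper_width: 0.0878
grasp_force: 0.0
time_s: 16.35
tcp_pos: [0.4675, -0.2994, 0.0416]
ee_rot: [3.142, -0.0, 2.941]
wrist_force: [-0.0, 0.5, -0.3]
gripper_width: 0.0274
grasp_force: 0.0
time_s: 16.95
tcp_pos: [0.4675, -0.2994, 0.0416]
ee_rot: [3.142, -0.0, 2.941]
wrist_force: [-0.4, -0.4, -0.2]
gripper_width: 0.0142
grasp_force: 19.9
```

```bash

python3 -m handwheel '[[[0,0,-0.1],[0,0,0],0],[[0,0,-0.25],[0,0,0],0],[[0,0,-0.4],[0,0,0],0],[[0,0,-0.6],[0,0,0],0],[[0,0,-0.8],[0,0,0],0],[[0,0,-0.8],[0,0,0],0]]'
python3 -m handwheel '[[[0,0.1,-0.3],[0,0,0],0],[[0,0.25,-0.6],[0,0,0],0],[[0,0.45,-0.8],[0,0,0],0],[[0,0.65,-0.8],[0,0,0],0],[[0,0.8,-0.8],[0,0,0],0],[[0,0.86,-0.8],[0,0,0],0],[[0,0.86,-0.8],[0,0,0],0]]'
python3 -m handwheel '[[[0,0.15,0],[0,0,0],0],[[0,0.35,0],[0,0,0],0],[[0,0.55,0],[0,0,0],0],[[0,0.75,0],[0,0,0],0],[[0,0.86,0],[0,0,0],0],[[0,0.86,0],[0,0,0],0]]'
python3 -m handwheel '[[[0,0.15,0],[0,0,0],0],[[0,0.35,0],[0,0,0],0],[[0,0.55,0],[0,0,0],0],[[0,0.75,0],[0,0,0],0],[[0,0.86,0],[0,0,0],0],[[0,0.86,0],[0,0,0],0]]'
python3 -m handwheel '[[[0,0.15,0],[0,0,0],0],[[0,0.35,0],[0,0,0],0],[[0,0.55,0],[0,0,0],0],[[0,0.75,0],[0,0,0],0],[[0,0.86,0],[0,0,0],0],[[0,0.86,0],[0,0,0],0]]'
python3 - <<'E'
from h import *
A,B=P("scene"),P("side");D={}
for c in("scene","side"):
    im=cams.snapshot(c)
    for n in("lens","loupe","focus_mark","inlay"):
        l=spot_point(n,c);D[c,n]=[d["centre"] for d in l];print(c,n,[(np.round(d["centre"],1).tolist(),round(d["score"],2)) for d in l])
    cv2.imwrite(f"pics/{c}4.png",im[:,:,::-1])
for a in D["scene","lens"]:
    for b in D["side","lens"]:
        X=tri(A,B,a,b);e=abs(proj(A,X)-a).max()
        if e<2 and X[2]>.1: print("lens",a,b,X.round(4),e.round(2))
s=cv2.imread("pics/scene4.png");d=cv2.imread("pics/side4.png")
f=lambda im,x,y,w,h:cv2.resize(im[y:y+h,x:x+w],(400,300),interpolation=cv2.INTER_CUBIC)
cv2.imwrite("pics/c4.png",np.hstack([f(s,225,138,120,90),f(d,230,110,120,90)]))
E
```

```text
time_s: 17.55
tcp_pos: [0.4693, -0.3007, 0.1253]
ee_rot: [-3.14, 0.006, 2.941]
wrist_force: [-0.1, -0.9, -1.7]
gripper_width: 0.014
grasp_force: 19.9
time_s: 18.25
tcp_pos: [0.4846, -0.2144, 0.2014]
ee_rot: [3.141, -0.0, 2.943]
wrist_force: [0.6, -0.5, -1.9]
gripper_width: 0.0138
grasp_force: 19.9
time_s: 18.85
tcp_pos: [0.5019, -0.1302, 0.2014]
ee_rot: [3.141, -0.0, 2.943]
wrist_force: [-0.2, -0.5, -1.4]
gripper_width: 0.014
grasp_force: 19.9
time_s: 19.45
tcp_pos: [0.5191, -0.0462, 0.2016]
ee_rot: [3.142, -0.0, 2.943]
wrist_force: [0.1, -0.5, -1.2]
gripper_width: 0.0138
grasp_force: 19.9
time_s: 20.05
tcp_pos: [0.5362, 0.039, 0.2016]
ee_rot: [3.141, -0.0, 2.943]
wrist_force: [0.0, 0.3, -1.0]
gripper_width: 0.0141
grasp_force: 19.9
scene lens [([243.7, 165.1], 0.8), ([283.4, 180.2], 0.72), ([225.5, 202.3], 0.63), ([155.0, 175.0], 0.61), ([85.5, 237.0], 0.57)]
scene loupe [([133.6, 186.6], 0.9), ([113.7, 247.8], 0.86), ([198.7, 201.3], 0.74), ([270.4, 164.3], 0.73), ([266.2, 156.2], 0.55), ([303.2, 262.3], 0.2)]
scene focus_mark [([274.1, 228.2], 0.4), ([166.3, 236.3], 0.3)]
scene inlay [([278.5, 213.2], 0.91)]
side lens [([218.1, 362.6], 0.94), ([169.7, 264.5], 0.91), ([279.5, 146.9], 0.88), ([207.4, 204.1], 0.78), ([243.2, 227.7], 0.77)]
side loupe [([243.5, 334.6], 0.9), ([176.7, 288.5], 0.8), ([256.4, 145.9], 0.76), ([209.2, 191.2], 0.65)]
side focus_mark [([305.1, 184.2], 0.58)]
side inlay [([277.1, 193.9], 0.86)]
lens [283.4, 180.2] [279.5, 146.9] [0.608  0.0223 0.1986] 0.58
lens [155.0, 175.0] [279.5, 146.9] [ 0.5151 -0.2872  0.3733] 1.79
```

View pics/c4.png

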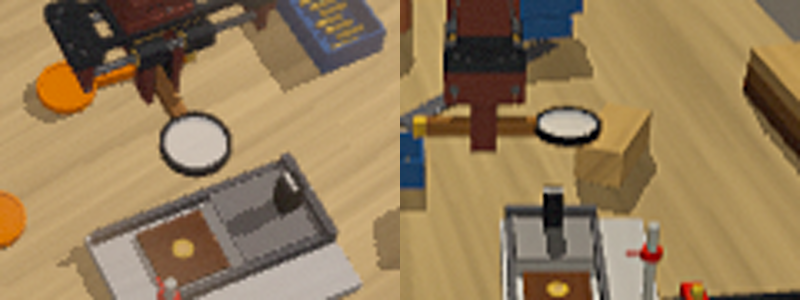

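The loupe hangs level. In the crop the lens is at (195,143) in the scene half and (567,125) in the side half; the inlay is at (182,248) and (557,289), and the collar at (652,253). I'll triangulate the targets with the same cameras.

```bash
python3 - <<'E'
from h import *
A,B=P("scene"),P("side")
f=lambda n,a,b:print(n,tri(A,B,a,b).round(4))
f("inlay net",(278.5,213.2),(277.1,193.9));f("inlay eye",(279.5,212.2),(277.0,196.5))
print(onz(A,(279.5,212.2),.02),onz(B,(277,196.5),.02),onz(A,(278.5,213.2),.02),onz(B,(277.1,193.9),.02))
f("collar eye",(275.3,225.5),(305.5,185.7));f("collar net",(274.1,228.2),(305.1,184.2))
f("lens eye",(225+195*.3,138+143*.3),(230+167*.3,110+125*.3))
# red collar centroid by colour
for c,Pm,(x0,y0,x1,y1) in(("scene",A,(262,215,290,240)),("side",B,(295,175,318,197))):
    im=cv2.imread(f"pics/{c}4.png")[y0:y1,x0:x1];h=cv2.cvtColor(im,cv2.COLOR_BGR2HSV)
    m=((h[...,0]<8)|(h[...,0]>172))&(h[...,1]>140)&(h[...,2]>90)
    yy,xx=np.nonzero(m);print(c,len(xx),xx.min()+x0,xx.max()+x0,yy.min()+y0,yy.max()+y0,xx.mean()+x0,yy.mean()+y0)
    b=np.array([.606+.098*0+np.cos(-.2)*.078+np.sin(-.2)*.055,.0215+np.sin(-.2)*.078-np.cos(-.2)*.055])
    for z in(.09,.095,.1,.105,.128):print(z,proj(Pm,[*b,z]).round(1))
E
```

```text
inlay net [0.6085 0.0146 0.0312]
inlay eye [0.6063 0.0204 0.021 ]
[0.60465677 0.02183691] [0.60758741 0.0194564 ] [0.60566821 0.01718764] [0.61163036 0.03345609]
collar eye [ 0.67   -0.0482  0.1012]
collar net [ 0.672  -0.0535  0.1048]
lens eye [0.6095 0.0216 0.1971]
scene 25 272 278 221 230 274.8 227.4
0.09 [[275.4 229.2]]
0.095 [[275.5 228.3]]
0.1 [[275.6 227.5]]
0.105 [[275.6 226.7]]
0.128 [[275.9 222.8]]
side 31 302 317 183 196 307.1290322580645 188.06451612903226
0.09 [[304.3 187.5]]
0.095 [[304.4 186.2]]
0.1 [[304.5 184.8]]
0.105 [[304.6 183.4]]
0.128 [[305.2 176.8]]
```

```bash

python3 -m handwheel '[[[0.02,-0.02,0.1],[0,0,0],0],[[0.02,-0.02,0.25],[0,0,0],0],[[0.02,-0.02,0.45],[0,0,0],0],[[0.02,-0.02,0.65],[0,0,0],0],[[0.02,-0.02,0.8],[0,0,0],0],[[0.02,-0.02,0.92],[0,0,0],0],[[0.02,-0.02,0.99],[0,0,0],0],[[0.02,-0.02,0.99],[0,0,0],0]]'
python3 -m handwheel '[[[0,0,0],[0,0,0],0],[[0,0,0],[0,0,0],0],[[0,0,0],[0,0,0],0],[[0,0,0],[0,0,0],0],[[0,0,0],[0,0,0],0]]'
python3 - <<'E'
from h import *
A,B=P("scene"),P("side");D={}
for c in("scene","side"):
    im=cams.snapshot(c);cv2.imwrite(f"pics/{c}5.png",im[:,:,::-1])
    for n in("lens","cover_grip","focus_mark"):
        D[c,n]=[d["centre"] for d in spot_point(n,c)]
for n in("lens","cover_grip","focus_mark"):
  for a in D["scene",n]:
    for b in D["side",n]:
        X=tri(A,B,a,b);e=abs(proj(A,X)-a).max()
        if e<2 and X[2]>.04: print(n,np.round([*a,*b],1),X.round(4),e.round(2))
s=cv2.imread("pics/scene5.png");d=cv2.imread("pics/side5.png")
f=lambda im,x,y,w,h:cv2.resize(im[y:y+h,x:x+w],(400,400),interpolation=cv2.INTER_CUBIC)
cv2.imwrite("pics/c5.png",np.hstack([f(s,245,165,80,80),f(d,250,145,80,80)]))
E
```

```text
time_s: 21.35
tcp_pos: [0.533, 0.036, 0.1017]
ee_rot: [-3.141, -0.002, 2.941]
wrist_force: [0.3, -0.9, -1.9]
gripper_width: 0.0136
grasp_force: 19.9
time_s: 21.85
tcp_pos: [0.5337, 0.0362, 0.1029]
ee_rot: [3.141, 0.0, 2.941]
wrist_force: [0.8, -0.0, -1.7]
gripper_width: 0.0136
grasp_force: 19.9
lens [225.1 202.7 278.3 176.5] [ 0.5671 -0.1421  0.1965] 1.89
lens [278.6 199.1 278.3 176.5] [0.605  0.0134 0.102 ] 0.77
cover_grip [310.2 190.3 277.8 166.4] [0.6283 0.1167 0.0781] 1.94
focus_mark [274.2 227.7 308.6 181.5] [ 0.678  -0.0585  0.1185] 0.4
```

View pics/c5.png

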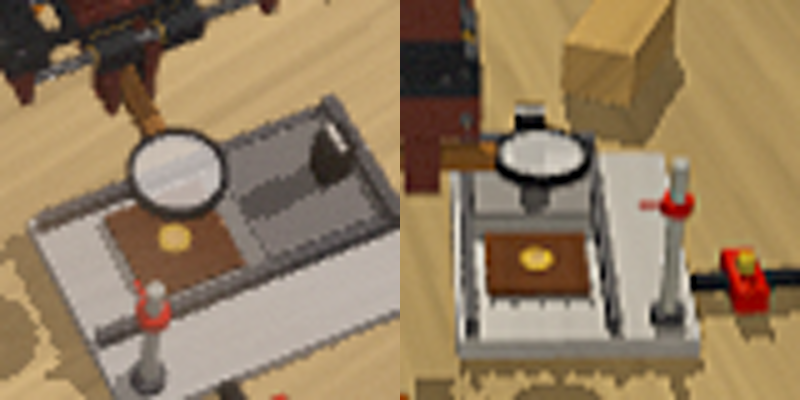

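The lens ring is level above the inlay: scene lens (178,171), inlay (175,237), collar (155,311); side lens (543,157), inlay (537,257), collar (677,205). The cover is open. One numeric check follows.

```bash
python3 - <<'E'
from h import *
A,B=P("scene"),P("side")
for n,a,b in(("lens",(178,171),(143,157)),("inlay",(175,237),(137,257)),("collar",(155,311),(277,205)),("posttop",(156,287),(280,164))):
    a=np.array(a)/5-.4+(245,165);b=np.array(b)/5-.4+(250,145);X=tri(A,B,a,b);print(n,X.round(4),(proj(A,X)-a).round(1))
    if n=="inlay":print(onz(A,a,.02),onz(B,b,.02))
    if n=="lens":print(onz(A,a,.099),onz(B,b,.099))
E
```

```text
lens [0.6061 0.0185 0.1004] [[-0.   0.8]]
[0.60347982 0.02074285] [0.60795031 0.01700496]
inlay [0.6065 0.0206 0.0226] [[-0.   0.4]]
[0.60427384 0.02251789] [0.60829874 0.02214117]
collar [ 0.6711 -0.0476  0.0988] [[-0.1  0.7]]
posttop [ 0.6708 -0.048   0.1279] [[-0.1  0.7]]
```

```bash
python3 -c "
from station import env
print(env.close_job())"
```

```text
the job is handed in; nothing more can be done
None
```

The job is handed in at about 22 s of the 53 s allowed: the cover is fully open against its stop, and the gripper holds the loupe level with the lens about 2–3 mm from the inlay's centre and about 2 mm from the collar's mid-height by my last camera measurement; the judge's verdict was not shown.

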